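Put the setting block away, then fit and hold the test-jig cover

ROBOT

A 6-joint arm with a two-finger parallel gripper is mounted at the origin on the work surface. World frame = base frame: x ahead of the robot, y to its left, z up, the work surface at z = 0. Lengths are in m, angles in rad, forces in N, time in s.
With the tool pointing down it reaches from about 0.275 to 0.825 m from the base axis. Payload 4.9 kg.
Tool frame: the origin (TCP) lies midway between the tips of the shut fingers; the grasp point (between the pads) lies 19 mm behind it (bot.grip_depth is the distance from the TCP to the grasp point, in m); y points along the fingers, x is the direction in which the jaws open and shut, and the axes are right-handed (so a half turn about y gives the same grasp; the last joint's range is limited). The gripper opens to 85 mm and grips with 20 to 120 N. Pads are 22 mm wide; open, the fingers measure 114 mm over their backs; the gripper's body (76 mm by 85 mm) begins 54 mm behind the grasp point. The pads swing forward as they close: fully open they stand 13 mm farther back than shut.
Start: joints at [1.214, 0.326, -0.193, 1.052, 0, 1.437], TCP at [0.122, 0.536, 0.231] pointing down, gripper open.
Joint ranges: [-2.65, 2.65], [-0.97, 1.79], [-1.3, 1.35], [-1.93, 2.1], [-1.47, 1.37], [-3.14, 3.14]. Speed limits (rad/s): [2.57, 2.57, 3.14, 3.14, 3.14, 3.14].

INTERFACE

Orientations are given as a unit quaternion [w, x, y, z].
In Python, from cell import bot gives the robot as it stands. Calls block until the motion is done:
- bot.move_pose(position, orientation): joint-space move of the TCP to a pose.
- bot.move_linear(position, speed=0.15, rotation=None, until_force=None): straight line of the TCP; rotation=None keeps the orientation; speed is the mean speed in m/s. With until_force (N) it stops when the force on the tool has changed by that much, and returns True; else False.
- bot.goto_joints(angles): joint-space move.
- bot.set_gripper(opening, grasp_force=None): opening from 0.0 (shut) to 1.0 (fully open); grasp_force is the grip in N (None keeps the last); returns when the fingers have stopped.
- bot.wait(seconds).
- bot.solve_ik(position, orientation): joint angles nearest the present ones, or None.
- bot.camera(name): name is "scene" or "top" or "wrist"; returns the picture (420x560x3 uint8, red, green, blue); there is no depth.
- bot.calibration(name): a dict with "mtx" (3x3 intrinsics, pixels), "extrinsics" (4x4, takes a point from world to camera coordinates); the wrist camera has in their place "hand_eye" (4x4, takes a point from camera to tool coordinates, whose origin is the TCP and whose axes are the tool frame's). Camera axes: x right, y down, z forward; pixel columns grow to the right and rows downward; lengths in m; the calibration is good to about 2 mm. A picture is of the moment at which its call begins: read the wrist's pose just before it. calibration takes no time and is no camera call.
A pose or a line that the arm cannot do raises bot.PlanningError and nothing moves.
- bot.close_job(): hands the job in, once; it reports no verdict.
Trained networks look in the newest picture that a camera, given by its name, has taken for a name from the list of things; names that differ only in an ending like _2 or _b are one class to them, and where a whole thing is asked for, a point or a joint stands for the part that bears it (a point fixed in the world has none). Each returns a list of dicts, best first, with "confidence" (0 to 1); they miss things now and then, are a little off and sometimes report something else, mostly with a low value. They report only what shows in the picture. A call takes as long as a camera call. They do not tell look-alikes from the thing itself.
- bot.search_frame(camera, thing): "bbox" ([left, top, width, height] in pixels, round what is visible of it).
Readings, each from a call of its own:
- bot.read_clock(): time.
- bot.read_joint_positions(): joint angles.
- bot.read_joint_vel(): joint speeds.
- bot.read_joint_efforts(): joint torques, N m.
- bot.read_position(): TCP position.
- bot.read_tool_rot(): TCP orientation.
- bot.read_ft_force(): force on the tool from outside, world axes, zero at the start.
- bot.read_moment(): the same for the moment, N m.
- bot.read_gripper_width(): opening from 0.0 (shut) to 1.0 (fully open).
Only numpy, scipy, OpenCV 4.12 (cv2) and the standard library are available. Lean on these libraries where they do the work, as an engineer would, in place of code of your own. Each camera call takes 0.05 s, during which the arm holds its last target.

TASK

The medium setting block (two dots) has been left standing on the test jig: return it to its own two-dot slot, standing upright and fully down, and let go of it. Then lay the jig cover square over the jig, slide it along the jig until it drops onto the hidden locating pin, and press it fully down flat so that the sprung contacts are pushed right in. Finish while still holding the cover pressed down, and leave everything else on the bench where it is.

Things in the scene. Friction and masses are not known exactly. Their poses are not given: they have to be found in the camera images.
- block2_center (a point): Centre (25 mm above the underside) of the medium setting block: plain steel, 22 mm (its x) by 46 mm (its y) by 50 mm tall, about 0.4 kg, two dark dots on top. It stands upright on the +x end of the jig's deck, where the cover has to go; its two end faces, 46 mm apart along its y, are clear for fingers. The other blocks, with one and three dots, are 34 and 58 mm long.
- slot2_floor (a point): Centre of the floor of the medium block's own pocket, in the tray marked with two dark dots: 26 mm (x) by 50 mm (y), 10 mm deep, z up. The block stands in it with its 46 mm side along y, either way round, centre 25 mm above this point. Three trays (50 by 88 mm), pockets 38, 50 and 62 mm long with one, two and three dots, stand in a row on a board, in any order.
- cover_grip (a point): Point on the jig cover's axis, 34 mm above its underside. Aluminium plate 120 mm (x) by 80 mm (y) by 8 mm, about 0.26 kg; at its centre an upright black grip, 32 mm square, reaching from 8 to 55 mm above the underside. A 14 mm square hole on the same axis runs 34 mm up into the grip from below and takes the jig's pin. It starts lying flat on the bench, hole down.
- jig_deck (a point): Centre of the top face of the test jig's fixed grey deck (170 mm in x, 110 mm in y, 25 mm thick), z up. A 9 mm steel pin with a tapered tip (flat 5 mm) stands 18 mm above the deck on the deck's x axis (y = 0), adjustable: anywhere from x = -12 to +12 mm, not reported. The cover goes on with its 120 mm side along the deck's x, either way round.
- contacts_top (a point): Mid-point between the tops of the jig's two sprung brass contact bars (each 40 mm along x, 10 mm wide, at y = -29 and +29 mm), 8 mm above the deck when up. The level cover rides on the pin's tip, 18 mm above the deck, until slid along the deck's x so that its hole meets the pin; it then drops 10 mm onto these bars, and pressing brings it down the last 8 mm to the deck.
- contacts (a joint): How far the two contact bars (they move together) are pressed down, in m: 0 = up, 8 mm above the deck; 0.008 = flush with the deck, the cover then flat on it. The spring pushes up with about 5.4 N at 0 and 10 N at 0.008, so it lifts the cover when that is let go.
- block1_center (a point): Centre of the small setting block (22 by 34 by 50 mm, one dot), standing in its own pocket. Leave alone.
- block3_center (a point): Centre of the large setting block (22 by 58 by 50 mm, three dots), standing on the bench beyond the jig. Leave alone.
- blower: Black and grey blower unit, about 60 by 90 by 90 mm, beyond the jig; origin under its centre. Leave alone.
- driver: Screwdriver, 160 mm long, lying between the robot and the jig; origin at its underside. Leave alone.
- tape: Cardboard tape ring, 52 mm across, 18 mm high; origin under its centre. Leave alone.
- wrench: Wrench, 130 mm long, lying beyond the work area; origin at its underside. Leave alone.
- weight: Brass cylinder, 32 mm across, 30 mm high; origin under its centre. Leave alone.
- carton: Cardboard carton, 70 by 100 by 50 mm; origin under its centre. Leave alone.
Not all that is in view belongs to the job. What is shaped like the part that bears block2_center but green or purple is not meant. Several things look just like the part that bears jig_deck: the one meant starts farthest to the robot's right.

How it is judged:
On the way, in this order (a step that is already met when the one before it is completed fails the run):
1. the medium block stands released in its own two-dot slot (horizontal distance between block2_center and slot2_floor below 0.004 m and z of block2_center in the frame of slot2_floor between 0.021 and 0.0275 m and angle between block2_center's own z axis and vertical below 0.06 rad and angle between the y axis of block2_center and the y axis of slot2_floor, either way round below 0.12 rad and contact force between the fingers and block2 below 0.1 N), for 0.2 s.
2. the cover has dropped onto the locating pin (x of cover_grip in the frame of jig_deck between -0.017 and 0.017 m and y of cover_grip in the frame of jig_deck between -0.005 and 0.005 m and z of cover_grip in the frame of jig_deck below 0.0465 m and angle between the x axis of cover_grip and the x axis of jig_deck, either way round below 0.1 rad and angle between cover_grip's own z axis and vertical below 0.06 rad), for 0.1 s.
At the end, for the whole second after the job is handed in: Medium block in the two-dot slot (4 mm, upright to 0.06 rad, on its floor), untouched. Cover on the pin, square to 0.1 rad, level to 0.06 rad, underside within 3 mm of the deck, contacts pressed over 5 of 8 mm, at rest, the fingers still pressing on it (all of step 1 and x of cover_grip in the frame of jig_deck between -0.017 and 0.017 m and y of cover_grip in the frame of jig_deck between -0.005 and 0.005 m and z of cover_grip in the frame of jig_deck below 0.037 m and angle between the x axis of cover_grip and the x axis of jig_deck, either way round below 0.1 rad and angle between cover_grip's own z axis and vertical below 0.06 rad and value of joint contacts above 0.005 m and contact force between cover and contacts above 3 N and contact force between the fingers and cover above 2 N and linear speed of cover below 0.02 m/s); the arm keeps its last pose, push and grip.
It fails at once if something else on the bench is disturbed (moved over 25 mm) (distance of any of block1_center, block3_center, blower, driver, tape, wrench, weight, carton from where it was at the start of the episode above 0.025 m).
It also fails if it takes over 61 s, if anything falls off the work surface, if the arm or the gripper's body presses on something with over 40 N, if the wrist force passes 120 N, or if a joint passes its speed limit or range.

## Working session

There is one attempt and no reset: what is moved stays moved. The work goes in short steps, each a Python script; the robot and the scene stay as the last script left them, time stands still between calls to the robot, and variables do not carry over. Pictures are saved under pics/ and viewed, and the job is handed in when it is done.

```bash
ls; mkdir -p pics
python3 - <<'E'
from cell import bot
import cv2,numpy as np
print(bot.read_clock(), bot.read_position(), bot.read_tool_rot())
for n in ["scene","top","wrist"]:
    im=bot.camera(n); cv2.imwrite(f"pics/{n}0.png",im[:,:,::-1])
    c=bot.calibration(n); print(n,{k:np.round(v,4).tolist() for k,v in c.items()})
for n in ["scene","top"]:
    for t in ["block2_center","slot2_floor","cover_grip","jig_deck","contacts"]:
        try: print(n,t,[(np.round(d['bbox']).tolist(),round(d['confidence'],2)) for d in bot.search_frame(n,t)])
        except Exception as e: print(n,t,e)
print(bot.read_clock())
E
```

```text
pics
0.0 [0.12130641 0.53585891 0.23051649] [-0.55217505  0.552789    0.44079712 -0.44184266]
scene {'mtx': [[489.7112, 0.0, 291.6174], [0.0, 489.7112, 213.4316], [0.0, 0.0, 1.0]], 'extrinsics': [[-0.0952, 0.9954, -0.0053, 0.0118], [0.6818, 0.0613, -0.729, -0.3001], [-0.7253, -0.073, -0.6845, 1.5062], [0.0, 0.0, 0.0, 1.0]]}
top {'mtx': [[414.4922, 0.0, 278.6748], [0.0, 414.4922, 212.4133], [0.0, 0.0, 1.0]], 'extrinsics': [[0.0009, -1.0, 0.0014, 0.0029], [-0.9913, -0.001, -0.1317, 0.5357], [0.1317, -0.0012, -0.9913, 1.1441], [0.0, 0.0, 0.0, 1.0]]}
wrist {'mtx': [[354.4544, 0.0, 284.4236], [0.0, 354.4544, 204.1168], [0.0, 0.0, 1.0]], 'hand_eye': [[1.0, -0.0, 0.0003, -0.0005], [-0.0003, -0.2956, 0.9553, -0.1445], [0.0, -0.9553, -0.2956, 0.075], [0.0, 0.0, 0.0, 1.0]]}
scene block2_center [([333.0, 275.0, 13.0, 34.0], 0.89), ([270.0, 237.0, 27.0, 27.0], 0.8), ([331.0, 242.0, 17.0, 28.0], 0.65)]
scene slot2_floor [([370.0, 225.0, 43.0, 25.0], 0.62)]
scene cover_grip [([126.0, 210.0, 48.0, 39.0], 0.7)]
scene jig_deck [([249.0, 222.0, 57.0, 59.0], 0.88), ([386.0, 142.0, 62.0, 50.0], 0.76)]
scene contacts [([265.0, 173.0, 34.0, 41.0], 0.54), ([404.0, 157.0, 26.0, 11.0], 0.48)]
top block2_center [([224.0, 189.0, 15.0, 12.0], 0.6), ([262.0, 176.0, 15.0, 19.0], 0.56), ([224.0, 154.0, 13.0, 17.0], 0.52)]
top slot2_floor [([172.0, 211.0, 31.0, 20.0], 0.62)]
top cover_grip [([281.0, 110.0, 39.0, 32.0], 0.63), ([369.0, 197.0, 24.0, 44.0], 0.61)]
top jig_deck [([133.0, 282.0, 50.0, 72.0], 0.78), ([252.0, 173.0, 49.0, 62.0], 0.62)]
top contacts [([142.0, 309.0, 28.0, 14.0], 0.41), ([263.0, 194.0, 28.0, 21.0], 0.39)]
0.65
```

Run:
```python
import cv2
for n in ["scene","top"]:
    im=cv2.imread(f"pics/{n}0.png"); cv2.imwrite(f"pics/{n}0b.png",cv2.resize(im,(800,600),interpolation=cv2.INTER_CUBIC))
```

```text
(no output)
```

View pics/scene0b.png

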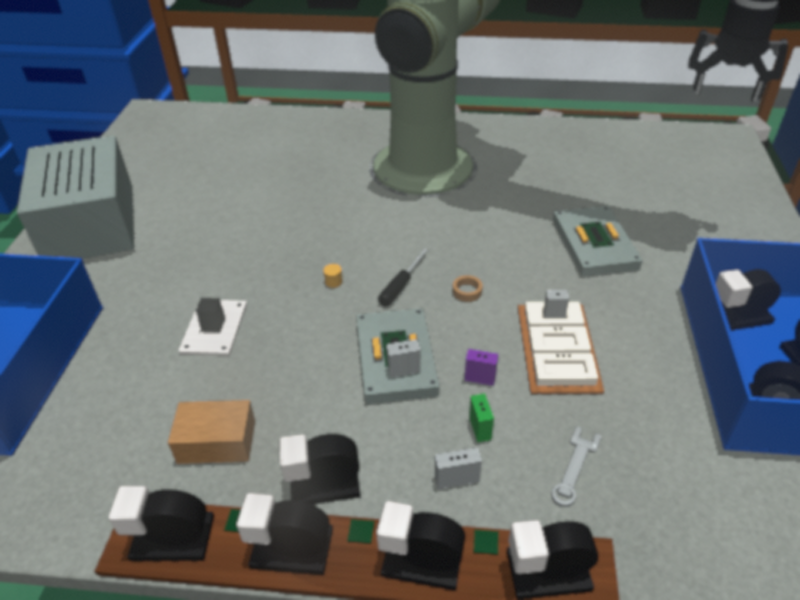

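View pics/top0b.png

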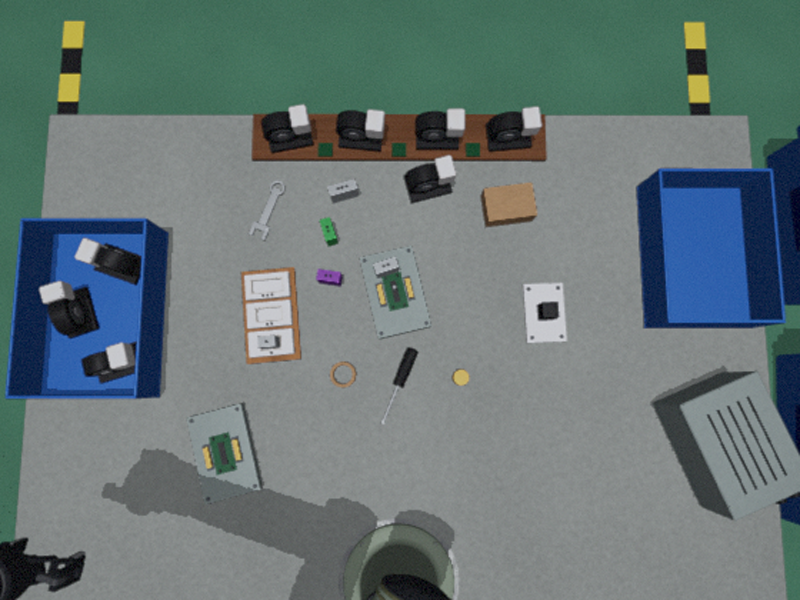

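View pics/wrist0.png

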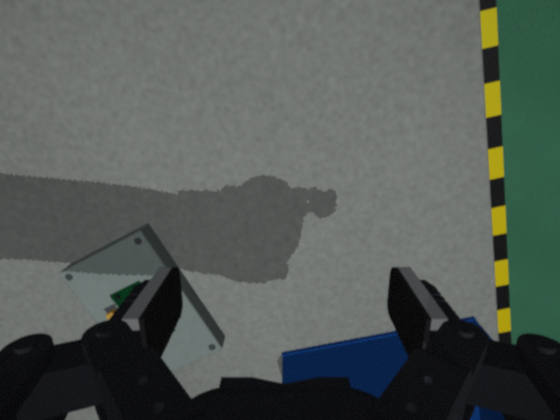

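The top view (800-px scaling) shows the target jig at (395,292) with the steel block on it. It is the farther-right of the two jigs. The trays are at (268,315), with the two-dot one in the middle, and the cover is at (545,312). Next I'll convert these to positions.

```bash
cat > h.py <<'E'
from cell import bot
import cv2,numpy as np
from scipy.spatial.transform import Rotation as Ro
def quat(a):  # tool y down, jaw axis x at angle a
    c,s=np.cos(a),np.sin(a)
    R=np.array([[c,0,-s],[s,0,c],[0,-1,0]]); q=Ro.from_matrix(R).as_quat(); return np.array([q[3],q[0],q[1],q[2]])
def toolT():
    p=np.array(bot.read_position()); q=np.array(bot.read_tool_rot())
    T=np.eye(4); T[:3,:3]=Ro.from_quat([q[1],q[2],q[3],q[0]]).as_matrix(); T[:3,3]=p; return T
def camT(n,T=None): # cam->world
    c=bot.calibration(n)
    return (T@np.array(c['hand_eye']) if n=='wrist' else np.linalg.inv(np.array(c['extrinsics']))), np.array(c['mtx'])
def p2w(n,uv,z,T=None):
    M,K=camT(n,T); out=[]
    for u in np.atleast_2d(uv):
        d=M[:3,:3]@np.linalg.inv(K)@np.array([u[0],u[1],1]); o=M[:3,3]; out.append(o+d*(z-o[2])/d[2])
    return np.array(out)
def w2p(n,X,T=None):
    M,K=camT(n,T); P=np.linalg.inv(M); X=np.atleast_2d(X); c=X@P[:3,:3].T+P[:3,3]; u=c@K.T; return u[:,:2]/u[:,2:]
def shot(name):
    T=toolT(); im=bot.camera('wrist'); cv2.imwrite(f'pics/{name}.png',im[:,:,::-1]); np.save(f'pics/{name}.npy',T); return T
E
python3 - <<'E'
from h import *
s=1.42857
def t(uv,z): 
    r=p2w('top',np.array(uv)/s,z); print(np.round(r,4).tolist(), np.round(r.mean(0),4)); return r
print('jig corners');r=t([(360,256),(409,247),(431,327),(379,338)],.025)
print(np.linalg.norm(np.diff(r,axis=0),axis=1))
print('cover');r=t([(524,284),(565,284),(567,342),(526,342)],.008); print(np.linalg.norm(np.diff(r,axis=0),axis=1))
print('board');r=t([(241,270),(295,268),(300,360),(246,362)],.015);print(np.linalg.norm(np.diff(r,axis=0),axis=1))
print('block');t([(386,264)],.075)
print('dist cam', camT('top')[0][:3,3], camT('scene')[0][:3,3])
E
```

```text
jig corners
[[0.6342, 0.0809, 0.025], [0.653, -0.0187, 0.025], [0.4896, -0.0624, 0.025], [0.4675, 0.0414, 0.025]] [0.5611 0.0103 0.025 ]
[0.10131916 0.16912347 0.10617731]
cover
[[0.5798, -0.2545, 0.008], [0.5799, -0.3385, 0.008], [0.461, -0.3382, 0.008], [0.4609, -0.2553, 0.008]] [ 0.5204 -0.2966  0.008 ]
[0.08401149 0.11882718 0.08292746]
board
[[0.6069, 0.3241, 0.015], [0.6112, 0.214, 0.015], [0.424, 0.1996, 0.015], [0.4199, 0.3074, 0.015]] [0.5155 0.2613 0.015 ]
[0.11019112 0.18773461 0.1079519 ]
block
[[0.6077, 0.027, 0.075]] [0.6077 0.027  0.075 ]
dist cam [0.38030034 0.00485481 1.20466813] [1.29819549 0.11656604 0.81231914]
```

Run:
```python
from h import *
T=toolT(); print(np.round(T,3))
for nm,p,y in [('slot',(0.5155,.2613,.2),.083),('slotlow',(0.5155,.2613,.04),.083),('jig',(.561,.0103,.2),.247),('blk',(.6077,.027,.045),.247),('cover',(.52,-.2966,.2),0),('coverlow',(.52,-.2966,.03),0)]:
    for a in (y+np.pi/2,y-np.pi/2,y,y+np.pi):
        j=bot.solve_ik(p,quat(a)); print(nm,round(a,2),None if j is None else np.round(j,2))
```

```text
[[ 0.221 -0.    -0.975  0.122]
 [ 0.975  0.     0.221  0.536]
 [ 0.    -1.     0.     0.231]
 [ 0.     0.     0.     1.   ]]
slot 1.65 [ 0.34  0.4  -0.17  1.    0.    0.26]
slot -1.49 [ 0.34  0.4  -0.17  1.    0.   -2.88]
slot 0.08 [ 0.34  0.4  -0.17  1.    0.    1.83]
slot 3.22 [ 0.34  0.4  -0.17  1.    0.   -1.31]
slotlow 1.65 [ 0.34  0.57 -0.35  0.65  0.    0.26]
slotlow -1.49 [ 0.34  0.57 -0.35  0.65  0.   -2.88]
slotlow 0.08 [ 0.34  0.57 -0.35  0.65  0.    1.83]
slotlow 3.22 [ 0.34  0.57 -0.35  0.65  0.   -1.31]
jig 1.82 [-0.11  0.37 -0.21  0.99  0.   -0.36]
jig -1.32 [-0.11  0.37 -0.21  0.99  0.    2.78]
jig 0.25 [-0.11  0.37 -0.21  0.99  0.    1.21]
jig 3.39 [-0.11  0.37 -0.21  0.99  0.   -1.93]
blk 1.82 [-0.08  0.61 -0.26  0.7   0.   -0.32]
blk -1.32 [-0.08  0.61 -0.26  0.7   0.    2.82]
blk 0.25 [-0.08  0.61 -0.26  0.7   0.    1.25]
blk 3.39 [-0.08  0.61 -0.26  0.7   0.   -1.89]
cover 1.57 [-0.64  0.44 -0.11  1.03  0.   -0.64]
cover -1.57 [-0.64  0.44 -0.11  1.03  0.    2.5 ]
cover 0 [-0.64  0.44 -0.11  1.03  0.    0.93]
cover 3.14 [-0.64  0.44 -0.11  1.03  0.   -2.21]
coverlow 1.57 [-0.64  0.61 -0.3   0.66  0.   -0.64]
coverlow -1.57 [-0.64  0.61 -0.3   0.66  0.    2.5 ]
coverlow 0 [-0.64  0.61 -0.3   0.66  0.    0.93]
coverlow 3.14 [-0.64  0.61 -0.3   0.66  0.   -2.21]
```

Run:
```python
from h import *
bot.move_pose([.5,.2613,.2],quat(.083+np.pi/2)); shot('slotA')
print(bot.read_clock())
print([(np.round(d['bbox']).tolist(),round(d['confidence'],2)) for d in bot.search_frame('wrist','slot2_floor')])
bot.move_pose([.575,.015,.22],quat(.247+np.pi/2)); shot('jigA')
print([(np.round(d['bbox']).tolist(),round(d['confidence'],2)) for d in bot.search_frame('wrist','block2_center')])
print(bot.read_clock())
```

```text
2.4167
[([235.0, 168.0, 94.0, 55.0], 0.86)]
[([369.0, 196.0, 64.0, 50.0], 0.88), ([356.0, 272.0, 36.0, 58.0], 0.78), ([259.0, 196.0, 55.0, 46.0], 0.74), ([244.0, 138.0, 71.0, 45.0], 0.42)]
3.575
```

View pics/slotA.png

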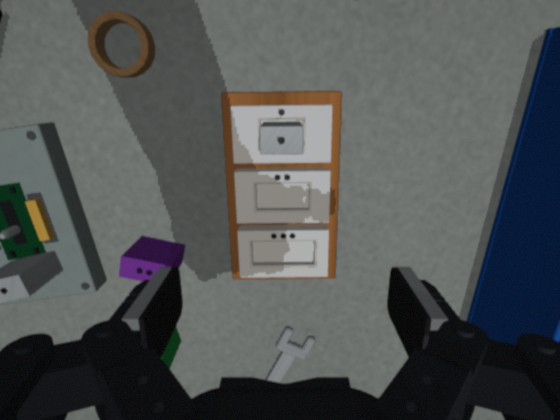

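View pics/jigA.png

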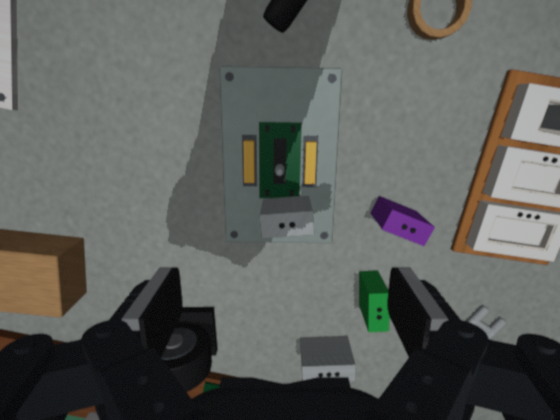

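The tray view confirms the middle tray has two dots, at (282,178), with its pocket centred near (282,196). In the jig view the two-dot steel block's top is near (288,225) and the pin tip near (279,170). I'll zoom in to measure.

Run:
```python
import cv2
im=cv2.imread('pics/slotA.png')[80:290,210:360]; cv2.imwrite('pics/slotAz.png',cv2.resize(im,None,fx=2.857*1.4,fy=2.857,interpolation=cv2.INTER_CUBIC) if 0 else cv2.resize(im,None,fx=2.85,fy=2.85,interpolation=cv2.INTER_CUBIC))
im=cv2.imread('pics/jigA.png')[55:255,205:355]; cv2.imwrite('pics/jigAz.png',cv2.resize(im,None,fx=3,fy=3,interpolation=cv2.INTER_CUBIC))
```

```text
(no output)
```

View pics/slotAz.png

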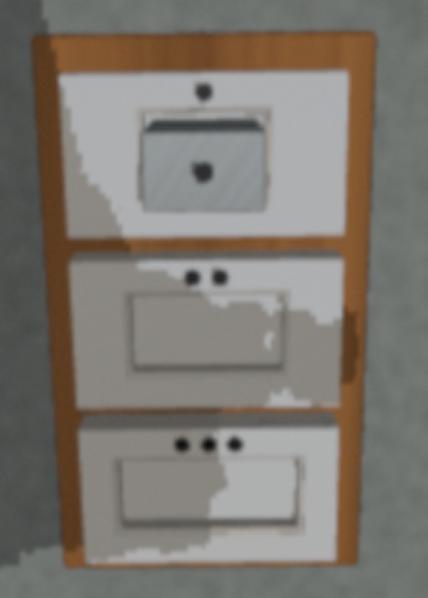

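View pics/jigAz.png

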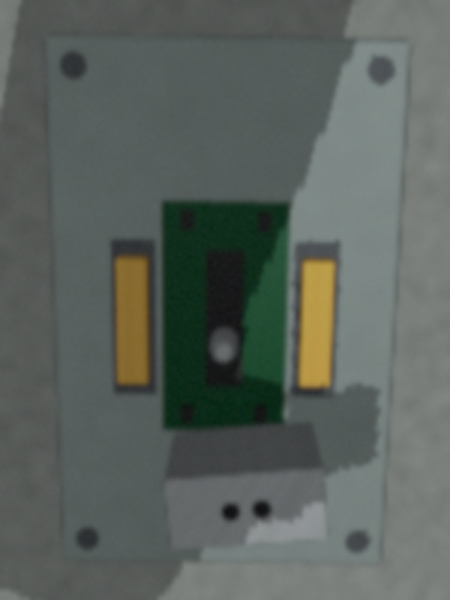

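```bash
cat >> h.py <<'E'
from scipy.optimize import least_squares
def fitrect(items,T,x0,zfix=None,cam='wrist'):
    """items: list of (lx,ly,dz,u,v); params x,y,yaw,z"""
    it=np.array(items,float)
    def f(p):
        c,s=np.cos(p[2]),np.sin(p[2]); z=p[3] if zfix is None else zfix
        X=np.c_[p[0]+c*it[:,0]-s*it[:,1],p[1]+s*it[:,0]+c*it[:,1],z+it[:,2]]
        return (w2p(cam,X,T)-it[:,3:]).ravel()
    n=4 if zfix is None else 3
    r=least_squares(f,np.array(x0,float)[:n]); return r.x, np.sqrt(np.mean(r.fun**2))
E
python3 - <<'E'
from h import *
T=np.load('pics/slotA.npy'); m=lambda a:[(lx,ly,dz,210+(x-.0)/2.85,80+y/2.85) for lx,ly,dz,x,y in a]
# image right=+y world, image down=+x
tray=m([(-.025,-.044,0,72,258),(-.025,.044,0,344,256),(.025,.044,0,340,407),(.025,-.044,0,77,410)])
pock=m([(-.013,-.025,0,128,292),(-.013,.025,0,286,292),(.013,.025,0,284,370),(.013,-.025,0,131,369)])
print(fitrect(tray,T,[.51,.26,.08,.03])); print(fitrect(pock,T,[.51,.26,.08,.03]))
for z in (.02,.025,.03): print(z,fitrect(tray,T,[.51,.26,.08],z),fitrect(pock,T,[.51,.26,.08],z))
T=np.load('pics/jigA.npy'); m=lambda a:[(lx,ly,dz,205+x/3,55+y/3) for lx,ly,dz,x,y in a]
deck=m([(-.085,-.055,0,47,38),(-.085,.055,0,409,42),(.085,.055,0,383,562),(.085,-.055,0,64,560)])
blk=m([(-.011,-.023,0,166,480),(-.011,.023,0,325,472),(.011,.023,0,328,540),(.011,-.023,0,173,550)])
print(fitrect(deck,T,[.56,.01,.25,.025]),fitrect(deck,T,[.56,.01,.25,.025],.025))
print(fitrect(blk,T,[.6,.03,.25,.075]),fitrect(blk,T,[.6,.03,.25,.075],.075))
# pin tip
print(p2w('wrist',[205+223/3,55+343/3],.043,T))
E
```

```text
(array([0.5158564 , 0.2616621 , 0.09150432, 0.02774564]), np.float64(0.6384492655704982))
(array([0.51363303, 0.26116606, 0.08241   , 0.03191841]), np.float64(0.13123825255623597))
0.02 (array([0.51798872, 0.26181941, 0.09148741]), np.float64(1.1107580741486582)) (array([0.5169803 , 0.26140117, 0.08238541]), np.float64(0.8019953622414868))
0.025 (array([0.51661179, 0.26171782, 0.09149822]), np.float64(0.7174204728373647)) (array([0.5155757 , 0.2613025 , 0.08239547]), np.float64(0.4845575974260241))
0.03 (array([0.51523657, 0.26161638, 0.0915094 ]), np.float64(0.6943401316658897)) (array([0.51417162, 0.26120388, 0.0824059 ]), np.float64(0.18570986608980825))
(array([0.56344018, 0.00862606, 0.23664223, 0.02187757]), np.float64(0.397780902041934)) (array([0.5631175 , 0.00857719, 0.23663218]), np.float64(0.774514433632834))
(array([0.60790717, 0.02692401, 0.31026252, 0.07180412]), np.float64(0.2205079095862641)) (array([0.60676174, 0.02659656, 0.31029513]), np.float64(0.31398048312421184))
[[0.56694604 0.00884296 0.043     ]]
```

Run:
```python
from h import *
q=quat(.310+np.pi/2); b=np.array([.6072,.0268])
bot.move_pose([*b,.13],q); bot.set_gripper(0.85,40)
T=shot('pre'); print(bot.read_position())
print(bot.move_linear([*b,.041],.15,until_force=8), bot.read_position())
bot.set_gripper(0,40); print(bot.read_gripper_width(), bot.read_ft_force(),bot.read_clock())
bot.move_linear([*b,.13],.15); print(bot.read_gripper_width(),bot.read_ft_force())
bot.move_pose([.514,.2613,.14],quat(.083+np.pi/2)); shot('hov'); print(bot.read_clock())
```

```text
[0.60787163 0.02657094 0.13162585]
False [0.60779864 0.0267003  0.04167956]
0.5342210257185243 [-0.57653923 -1.01611123  6.42974375] 5.4917
0.530698854595514 [-0.01938367 -0.16261458 -3.2658907 ]
7.275
```

View pics/hov.png

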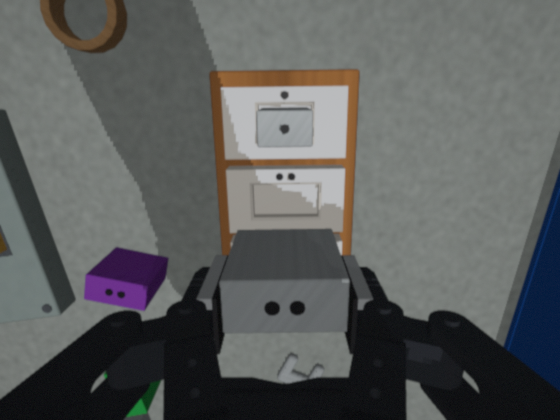

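View pics/pre.png

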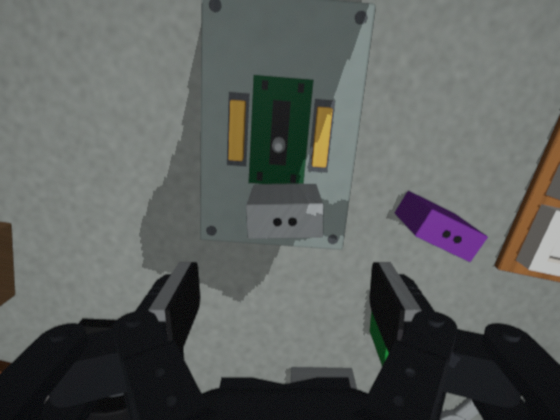

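The block is held, with the width reading 45 mm. In the hover view it spans x≈222–348, and the two-dot pocket spans (252–318, 183–216). I'll measure both.

Run:
```python
import cv2
im=cv2.imread('pics/hov.png')[150:350,200:370]; cv2.imwrite('pics/hovz.png',cv2.resize(im,None,fx=3,fy=3,interpolation=cv2.INTER_CUBIC))
```

```text
(no output)
```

View pics/hovz.png

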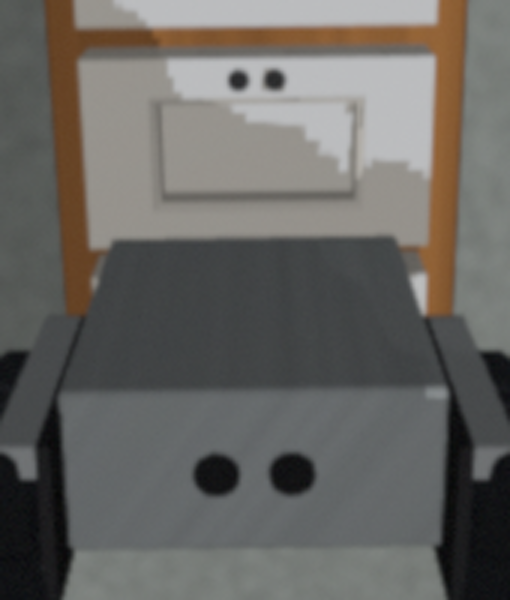

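Run:
```python
from h import *
T=np.load('pics/hov.npy'); m=lambda a:[(lx,ly,dz,200+x/3,150+y/3) for lx,ly,dz,x,y in a]
print('tool',T[:3,3],np.arctan2(T[1,0],T[0,0]))
tray=m([(-.025,-.044,0,78,56),(-.025,.044,0,437,54),(.025,.044,0,428,247),(.025,-.044,0,88,249)])
outer=m([(-.013,-.025,0,152,98),(-.013,.025,0,363,98),(.013,.025,0,354,208),(.013,-.025,0,158,208)])
inner=m([(-.013,-.025,0,161,103),(-.013,.025,0,355,103),(.013,.025,0,352,195),(.013,-.025,0,166,192)])
for n,r in (('tray',tray),('outer',outer),('inner',inner)):
    print(n,[np.round(np.r_[fitrect(r,T,[.51,.26,.08,.03],z)[0],fitrect(r,T,[.51,.26,.08,.03],z)[1]],4).tolist() for z in (None,.02,.028,.033)])
blk=m([(-.011,-.023,-.05,113,241),(-.011,.023,-.05,395,238),(-.011,-.023,0,60,390),(-.011,.023,0,447,388),(.011,.023,0,441,545),(.011,-.023,0,71,549)])
print(fitrect(blk,T,[.51,.26,.08,.17]))
```

```text
tool [0.51425747 0.26050551 0.13942313] 1.6534268932805365
tray [[0.516, 0.2611, 0.0881, 0.0282, 0.2971], [0.5183, 0.2613, 0.0881, 1.4892], [0.5161, 0.2611, 0.0881, 0.2993], [0.5147, 0.261, 0.0881, 0.9464]]
outer [[0.513, 0.2606, 0.0798, 0.0379, 1.0596], [0.5183, 0.2611, 0.0799, 2.134], [0.5159, 0.2609, 0.0798, 1.4979], [0.5145, 0.2607, 0.0798, 1.188]]
inner [[0.5191, 0.2616, 0.0792, 0.0131, 0.5508], [0.5171, 0.2614, 0.0792, 0.849], [0.5148, 0.2612, 0.0791, 1.5427], [0.5133, 0.2611, 0.0791, 2.0393]]
(array([0.51343042, 0.26002319, 0.09314676, 0.17116827]), np.float64(0.374698198296392))
```

Run:
```python
from h import *
q=quat(.077+np.pi/2)
p0=np.array(bot.read_position()); 
bot.move_linear([.5170,.2615,.065],.12,rotation=q); p=np.array(bot.read_position()); print(p)
T=shot('hov2')
print(bot.move_linear([.5170,.2615,.031],.03,until_force=4), bot.read_position(),bot.read_ft_force(),bot.read_clock())
shot('ins')
```

```text
[0.5176736  0.26142461 0.06550719]
True [0.51704359 0.26143707 0.04097771] [0.44028834 0.20363371 3.53352836] 8.8833
```

View pics/ins.png

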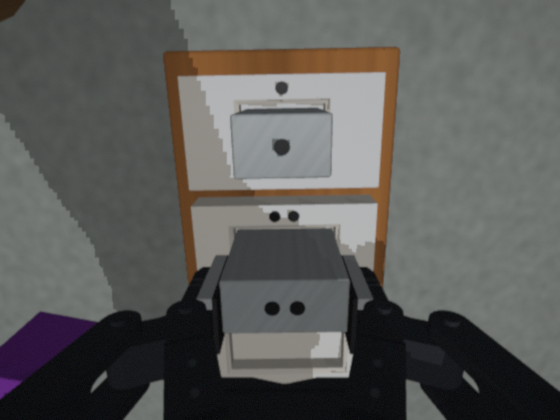

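View pics/hov2.png

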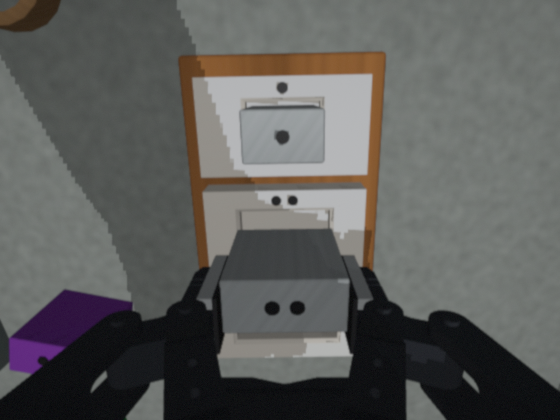

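Run:
```python
import cv2
im=cv2.imread('pics/ins.png')[190:390,190:380]; cv2.imwrite('pics/insz.png',cv2.resize(im,None,fx=3,fy=3,interpolation=cv2.INTER_CUBIC))
```

```text
(no output)
```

View pics/insz.png

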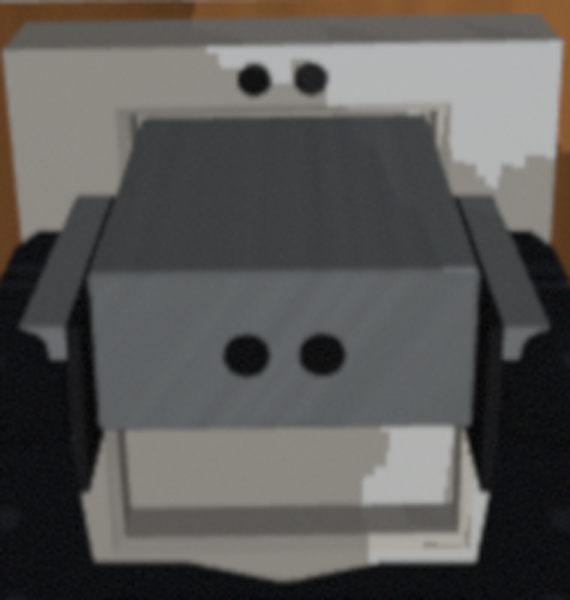

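Run:
```python
from h import *
T=np.load('pics/ins.npy')
f=lambda x,y,z:np.round(p2w('wrist',[190+x/3,190+y/3],z,T)[0],4)
for n,x,y,z in [('near outer',285,106,.028),('near inner',285,112,.028),('blk bot near',285,118,.0243),('blk top near',285,270,.0743),('blk top far',285,427,.0743),('far floor',290,508,.018),('far rim inner',290,535,.028),('far rim outer',290,557,.028),('tray far',285,562,.028),('tray near',280,48,.028),
  ('L outer',118,107,.028),('L inner',130,114,.028),('R inner',437,112,.028),('R outer',450,105,.028),('blk L',143,120,.0243),('blk R',423,118,.0243),('far L floor',128,508,.018),('far R floor',452,505,.018),('far L rim',125,535,.028),('far R rim',460,532,.028)]: print(n,f(x,y,z))
```

```text
near outer [0.5013 0.2599 0.028 ]
near inner [0.5023 0.26   0.028 ]
blk bot near [0.5047 0.2602 0.0243]
blk top near [0.5043 0.26   0.0743]
blk top far [0.526  0.2617 0.0743]
far floor [0.5864 0.2675 0.018 ]
far rim inner [0.5837 0.2672 0.028 ]
far rim outer [0.5886 0.2676 0.028 ]
tray far [0.5898 0.2668 0.028 ]
tray near [0.4917 0.2584 0.028 ]
L outer [0.5034 0.2336 0.028 ]
L inner [0.5045 0.2355 0.028 ]
R inner [0.5004 0.284  0.028 ]
R outer [0.4991 0.2859 0.028 ]
blk L [0.5068 0.2372 0.0243]
blk R [0.503  0.2825 0.0243]
far L floor [0.5888 0.2367 0.018 ]
far R floor [0.5834 0.2982 0.018 ]
far L rim [0.586  0.2374 0.028 ]
far R rim [0.5807 0.2978 0.028 ]
```

Run:
```python
import cv2
im=cv2.imread('pics/ins.png')[75:225,170:395]; cv2.imwrite('pics/insz2.png',cv2.resize(im,None,fx=3.5,fy=3.5,interpolation=cv2.INTER_CUBIC))
```

```text
(no output)
```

View pics/insz2.png

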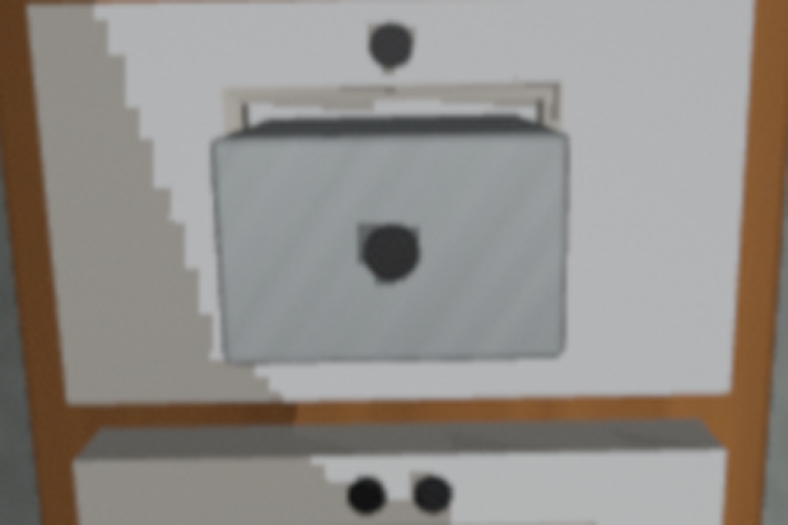

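Run:
```python
from h import *
T=np.load('pics/ins.npy'); m=lambda a:[(lx,ly,dz,170+x/3.5,75+y/3.5) for lx,ly,dz,x,y in a]
b1=m([(-.011,-.017,0,210,140),(-.011,.017,0,569,134),(.011,.017,0,564,356),(.011,-.017,0,224,362)])
print(fitrect(b1,T,[.46,.26,.08,.07]))
m3=lambda a:[(lx,ly,dz,190+x/3,190+y/3) for lx,ly,dz,x,y in a]
b2=m3([(-.011,-.023,0,90,275),(-.011,.023,0,475,267),(.011,.023,0,471,425),(.011,-.023,0,103,428)])
print(fitrect(b2,T,[.51,.26,.08,.07]))
tr=m3([(-.025,-.044,0,4,50),(-.025,.044,0,560,42)])
print(T[:3,3], p2w('wrist',np.array([[4,50],[560,42]])/3+190,.028,T),np.linalg.norm(np.diff(p2w('wrist',np.array([[4,50],[560,42]])/3+190,.028,T),axis=0)))
```

```text
(array([0.45933846, 0.25551041, 0.09439537, 0.06357165]), np.float64(0.41483285453279445))
(array([0.51647517, 0.26094544, 0.09592646, 0.07232579]), np.float64(0.34604099286411216))
[0.51704359 0.26143707 0.04097771] [[0.49535442 0.21565332 0.028     ]
 [0.48742574 0.30158272 0.028     ]] 0.08629441612212567
```

Run:
```python
from h import *
print(bot.read_ft_force(),bot.read_moment(),bot.read_position())
bot.move_linear([.5170,.2615,.046],.05); print(bot.read_ft_force(),bot.read_moment(),bot.read_position())
print(bot.move_linear([.5178,.2615,.031],.03,until_force=4), bot.read_position(),bot.read_ft_force(),bot.read_moment(),bot.read_clock())
```

```text
[0.36530507 0.36709931 4.75839311] [-0.0367058   0.03035732  0.02585887] [0.51699925 0.26144169 0.04102221]
[ 0.44123816 -0.29067478 -4.46093944] [ 0.04570749  0.0484815  -0.01996603] [0.51681962 0.26146847 0.04578033]
True [0.51745289 0.26141141 0.03997184] [ 2.2189981   0.42964108 -2.79031946] [ 0.1634139  -0.72031773  0.05572766] 9.5167
```

Run:
```python
from h import *
bot.move_linear([.5192,.2615,.046],.05); print(bot.read_ft_force(),bot.read_moment())
print(bot.move_linear([.5192,.2615,.029],.03,until_force=5), bot.read_position(),bot.read_ft_force(),bot.read_moment(),bot.read_clock())
```

```text
[ 0.34621953  0.20909395 -3.21078825] [-0.00680895 -0.00150674 -0.00131005]
True [0.5188382  0.26143529 0.03147139] [-0.79372647 -0.87263255  5.32488884] [-0.0724091   0.08034126  0.02024318] 10.2917
```

It dropped in: the stop at z = 0.0315 m puts the block's underside at about 15 mm, which matches block 1's floor. Release, retreat and look.

```bash
python3 - <<'E'
from h import *
bot.set_gripper(0.85); bot.move_linear([.5188,.2615,.14],.2); shot('rel')
print(bot.read_clock())
E
python3 - <<'E'
import cv2
im=cv2.imread('pics/rel.png')[60:290,200:370]; cv2.imwrite('pics/relz.png',cv2.resize(im,None,fx=2.6,fy=2.6,interpolation=cv2.INTER_CUBIC))
E
```

```text
11.425
```

View pics/relz.png

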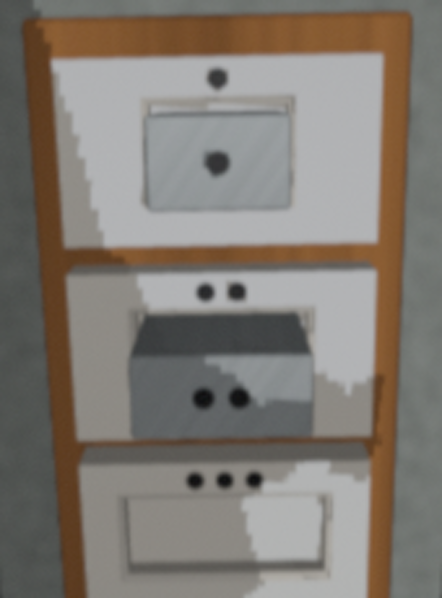

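Run:
```python
from h import *
T=np.load('pics/rel.npy'); m=lambda a:[(lx,ly,dz,200+x/2.6,60+y/2.6) for lx,ly,dz,x,y in a]
print(fitrect(m([(-.011,-.023,0,131,356),(-.011,.023,0,314,352),(.011,.023,0,312,437),(.011,-.023,0,132,440)]),T,[.51,.26,.08,.07]))
print(fitrect(m([(-.011,-.017,0,144,115),(-.011,.017,0,294,112),(.011,.017,0,290,208),(.011,-.017,0,146,210)]),T,[.46,.26,.08,.07]))
# cover look
bot.move_pose([.52,-.2966,.2],quat(np.pi/2)); shot('cov'); print(bot.read_clock())
```

```text
(array([0.51645162, 0.26106573, 0.09287583, 0.0631013 ]), np.float64(0.38884341203627715))
(array([0.45869853, 0.25568512, 0.08611654, 0.06480681]), np.float64(0.39432950909730313))
13.5
```

View pics/cov.png

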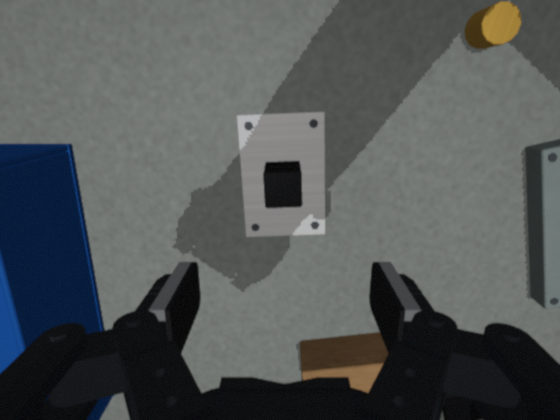

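Run:
```python
import cv2
im=cv2.imread('pics/cov.png')[100:250,215:345]; cv2.imwrite('pics/covz.png',cv2.resize(im,None,fx=4,fy=4,interpolation=cv2.INTER_CUBIC))
```

```text
(no output)
```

View pics/covz.png

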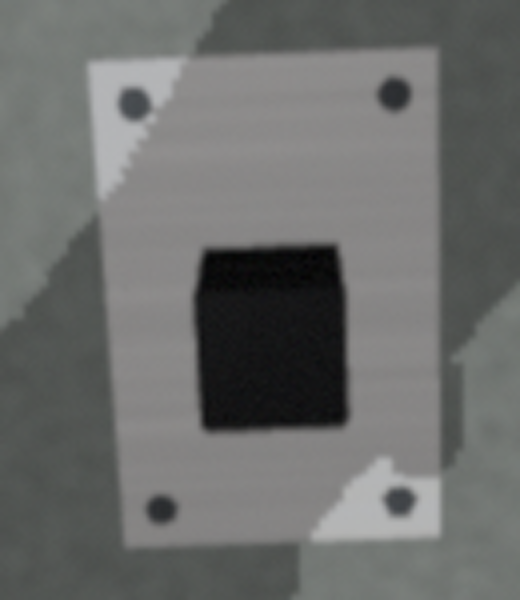

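Run:
```python
from h import *
T=np.load('pics/cov.npy'); m=lambda a:[(lx,ly,dz,215+x/4,100+y/4) for lx,ly,dz,x,y in a]
P=m([(-.06,-.04,.008,88,62),(-.06,.04,.008,440,48),(.06,.04,.008,441,537),(.06,-.04,.008,125,548)])
G=m([(-.016,-.016,.055,195,292),(-.016,.016,.055,345,288),(.016,.016,.055,347,423),(.016,-.016,.055,204,430)])
print(fitrect(P,T,[.52,-.3,0,0]),fitrect(P,T,[.52,-.3,0,0],0.)); print(fitrect(G,T,[.52,-.3,0,0]),fitrect(G,T,[.52,-.3,0,0],0.));print(fitrect(P+G,T,[.52,-.3,0,0],0.))
```

```text
(array([ 0.52204073, -0.29687874,  0.0390728 ,  0.0029011 ]), np.float64(0.12606007447221787)) (array([ 0.52258945, -0.29688498,  0.03908073]), np.float64(0.46495219571087365))
(array([ 0.52632039, -0.29706117,  0.03953669, -0.01539303]), np.float64(0.3808775746092972)) (array([ 0.52229326, -0.29702708,  0.03952706]), np.float64(1.0156975209791912))
(array([ 0.52242415, -0.29696573,  0.03907017]), np.float64(0.7998605000525423))
```

Run:
```python
from h import *
q=quat(.039+np.pi/2); b=np.array([.5230,-.2969])
bot.move_pose([*b,.1],q)
print(bot.move_linear([*b,.014],.12,until_force=8), bot.read_position())
bot.set_gripper(0,90); print(bot.read_gripper_width(), bot.read_ft_force(),bot.read_position())
bot.move_linear([*b,.13],.15); print(bot.read_gripper_width(),bot.read_ft_force())
q=quat(.237+np.pi/2)
bot.move_pose([.5634,.0087,.16],q); T=shot('cj'); print(bot.read_clock(),T[:3,3])
```

```text
False [ 0.52379068 -0.29748079  0.01509044]
0.3633505282559673 [0.01695205 0.5827513  5.73780258] [ 0.52358985 -0.2972923   0.01483471]
0.36401975409711 [-0.22016207  0.31007329 -2.69103139]
17.4583 [0.5635153  0.00766403 0.15970005]
```

View pics/cj.png

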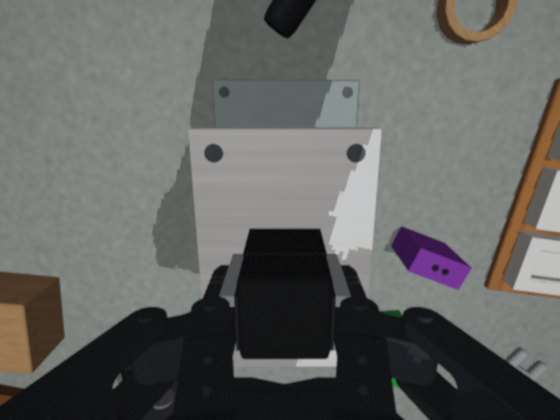

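Run:
```python
import cv2
im=cv2.imread('pics/cj.png')[70:300,180:390]; cv2.imwrite('pics/cjz.png',cv2.resize(im,None,fx=2.6,fy=2.6,interpolation=cv2.INTER_CUBIC))
im=cv2.imread('pics/jigA.png')[55:255,205:355]; cv2.imwrite('pics/jigAz4.png',cv2.resize(im,None,fx=3,fy=3,interpolation=cv2.INTER_CUBIC))
```

```text
(no output)
```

View pics/cjz.png

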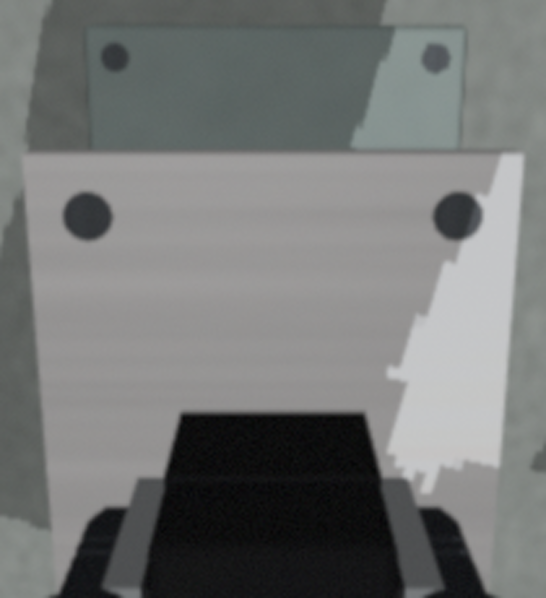

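Run:
```python
from h import *
T=np.load('pics/cj.npy'); m=lambda a:[(lx,ly,dz,180+x/2.6,70+y/2.6) for lx,ly,dz,x,y in a]
print(T[:3,3],np.arctan2(T[1,0],T[0,0])-np.pi/2)
J=m([(-.085,-.055,0,86,27),(-.085,.055,0,466,27)])
for z in (.022,.025):
  r=fitrect(J,T,[.56,.01,.24],z); print('jig',r)
C=m([(-.06,-.04,0,24,152),(-.06,.04,0,524,152)])
print('cover',fitrect(C,T,[.56,.01,.24],.1527))
T2=np.load('pics/jigA.npy'); m2=lambda a:[(lx,ly,dz,205+x/3,55+y/3) for lx,ly,dz,x,y in a]
J2=m2([(-.085,-.055,0,47,38),(-.085,.055,0,409,42),(.085,.055,0,383,562),(.085,-.055,0,64,560)])
# screws / bars / pin in jigA, in jig frame
r,_=fitrect(J2,T2,[.56,.01,.24,.025]); c,s=np.cos(r[2]),np.sin(r[2])
def loc(u,v,z): 
    p=p2w('wrist',[205+u/3,55+v/3],z,T2)[0]; d=p[:2]-r[:2]; return np.round([c*d[0]+s*d[1],-s*d[0]+c*d[1]],4)
zz=r[3]
print(r,'pin tip',loc(223,337,zz+.018),loc(223,345,zz+.018),'bars',loc(131,255,zz+.008),loc(131,387,zz+.008),loc(318,260,zz+.008),loc(316,388,zz+.008))
```

```text
[0.5635153  0.00766403 0.15970005] 0.23577186768235348
jig (array([0.56303503, 0.00821741, 0.23581966]), np.float64(0.028416493145725592))
jig (array([0.56317458, 0.00823536, 0.23580588]), np.float64(0.5829658978016193))
cover (array([0.56201709, 0.00703667, 0.23581605]), np.float64(0.6053821123316871))
[0.56344674 0.00862901 0.23664351 0.02187594] pin tip [ 0.0022 -0.0007] [ 0.0047 -0.0006] bars [-0.0214 -0.0296] [ 0.0209 -0.0304] [-0.0205  0.0287] [0.0206 0.0295]
```

Run:
```python
from h import *
q=quat(.237+np.pi/2)
bot.move_linear([.5680,.0100,.066],.15,rotation=q); print(bot.read_position(),bot.read_ft_force())
print(bot.move_linear([.5680,.0100,.050],.03,until_force=4),bot.read_position(),bot.read_ft_force(),bot.read_moment(),bot.read_clock())
```

```text
[0.56862351 0.00957056 0.06655774] [ 6.88715465e-01  1.25627175e-03 -1.35521404e+00]
False [0.56798879 0.0100527  0.04989911] [ 0.95805557  0.30804809 -2.39791807] [ 0.02563465 -0.0471229   0.06987438] 18.9167
```

The underside is now below the pin-tip height with no contact, so the hole is over the pin. Now press down.

Run:
```python
from h import *
print(bot.move_linear([.5680,.0100,.0445],.03,until_force=15),bot.read_position(),bot.read_ft_force(),bot.read_moment())
print(bot.move_linear([.5680,.0100,.034],.02,until_force=22),bot.read_position(),bot.read_ft_force(),bot.read_moment(),bot.read_gripper_width(),bot.read_clock())
shot('press'); cv2.imwrite('pics/press_s.png',cv2.resize(bot.camera('scene')[190:310,180:420,::-1],None,fx=3.3,fy=3.3,interpolation=cv2.INTER_CUBIC))
```

```text
False [0.56853622 0.00991837 0.04508383] [ 0.01630827 -0.02125699  4.35928362] [ 0.00300486  0.08848232 -0.00827237]
True [0.5685631  0.00993043 0.04011501] [-1.4135718  -0.10348937  6.82598754] [-0.02959898  0.31316184 -0.00049016] 0.36175861402274895 19.6333
```

View pics/press.png

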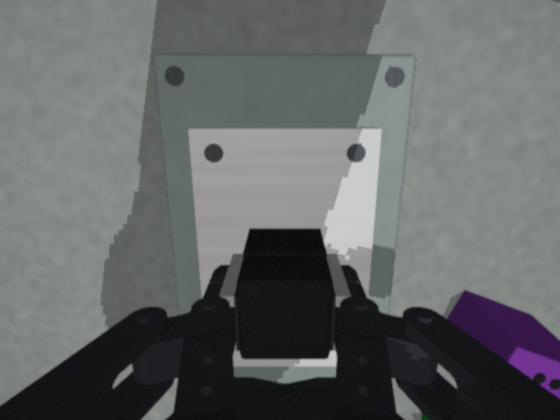

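View pics/press_s.png

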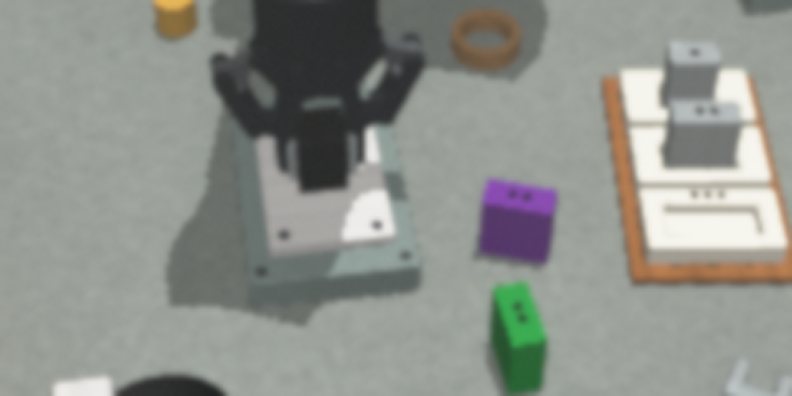

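```bash
python3 - <<'E'
from h import *
p=np.array(bot.read_position())
for dz in (.0007,.0014,.002):
    bot.move_linear([.5685,.0099,.0400-dz],.01,until_force=25); bot.wait(.3)
    f=bot.read_ft_force(); print(bot.read_position(),f,bot.read_moment())
    if f[2]>14: break
bot.wait(.5); T=shot('fin'); f=bot.read_ft_force(); print(f,np.abs(bot.read_joint_vel()).max(),bot.read_clock())
M=T[:3,:3]; print(np.degrees(np.arccos(-M[2,1])),np.arctan2(M[1,0],M[0,0])-np.pi/2)
m=[(-.06,-.04,0,0,0)]
E
python3 - <<'E'
import cv2
im=cv2.imread('pics/fin.png')[40:320,140:430]; cv2.imwrite('pics/finz.png',cv2.resize(im,None,fx=2.1,fy=2.1,interpolation=cv2.INTER_CUBIC))
E
```

```text
[0.56857883 0.00992932 0.03993954] [-1.78782782  0.07034094  7.21134423] [ 0.10659538  0.36582627 -0.05949065]
[0.56856822 0.0099511  0.03983338] [-2.49530606  0.33439915 11.52889525] [ 0.09272441  0.6891383  -0.06473608]
[0.56855735 0.00995096 0.03980383] [-4.82272056  1.25147979 17.09919585] [ 0.16156864  1.1028099  -0.07501188]
[-4.11887507  0.22990193 17.12889989] 0.002242310963338303 21.9333
0.09850727942233937 0.23710750214729792
```

View pics/finz.png

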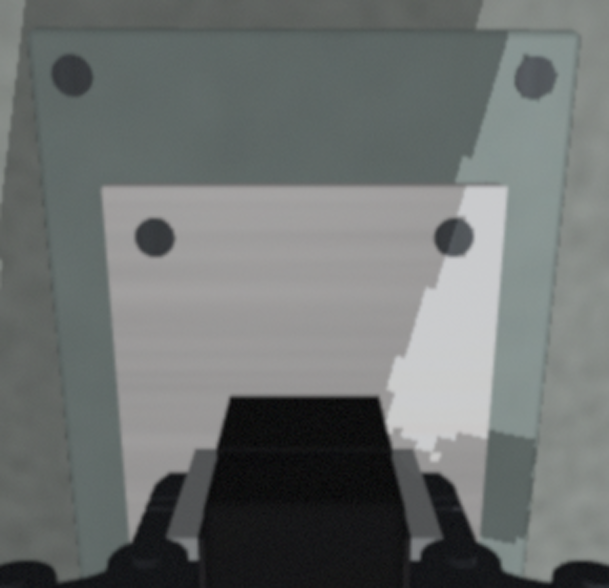

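Run:
```python
from h import *
T=np.load('pics/fin.npy'); m=lambda a:[(lx,ly,dz,140+x/2.1,40+y/2.1) for lx,ly,dz,x,y in a]
j,e1=fitrect(m([(-.085,-.055,0,32,30),(-.085,.055,0,579,33)]),T,[.56,.01,.24],.025)
c,e2=fitrect(m([(-.06,-.04,0,102,186),(-.06,.04,0,508,186)]),T,[.56,.01,.24],.033)
d=c[:2]-j[:2]; k,s=np.cos(j[2]),np.sin(j[2]); print(k*d[0]+s*d[1],-s*d[0]+k*d[1],c[2]-j[2],e1,e2)
bot.close_job(); print(bot.read_clock())
```

```text
0.004202693028361391 0.00032159448775112196 0.005065602059289825 1.396282152880807 0.8471594225128899
the job is handed in; nothing more can be done
the job is handed in; nothing more can be done
```

I handed the job in at about 22 s of the 61 s allowed, with the cover still gripped and pressed down. No verdict is reported, so what follows is from my own last checks.

- **Medium block:** It is in the two-dot slot and released. Its first touch-down landed on the pocket's rim, so I lifted it and shifted it about 2 mm in +x, and it then went down to the floor. After release its top measured level with block 1's, within about 2 mm.
- **Cover:** It went onto the pin on the first descent. I measured the pin's position in the picture, so I lowered the cover straight over it and it did not need to be slid.
- **Final cover position:** It measures about 4 mm off the jig centre in x and 0.3 mm in y, and is square to about 0.005 rad. It stopped firmly at the height where it lies flat on the deck. The tool read about 17 N of pressing force, with the arm at rest.

**Small disagreements:** the wrist camera read heights 2–3 mm low against the given sizes. I did not read the contact travel or measure the cover's tilt directly; I inferred both from the height where it stopped and from the force. In the last scene view the block was still in its slot and nothing within that crop looked moved; the carton, wrench, blower and block 3 lay mostly outside it and were not checked again.

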